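# Lower the tea-shop till by one hole

## Task

The till tablet on the tea counter stands too high: lower it by one hole. Press in the sprung button on the side of its telescoping post and push the outer tube down until the button springs out again through the next hole, then let go. Push on the post, not on the tablet, and leave the tin, the cup and the other things on the counter where they are.

Things in the scene. Friction and masses are not known exactly. Their poses are not given: they have to be found in the camera images.
- till_stand: Stand of the till, screwed to the counter (it cannot move): dark steel base plate 180 x 160 x 8 mm (from 140 mm in front, -x, to 40 mm behind) and a square upright inner post 21.5 mm wide. Origin on the counter (z = 0) under the post's axis; z up; -x points to the tablet's side, roughly towards the robot; +y is the side where the button sticks out.
- till_cap (a point): Centre of the top of the flat black cap, 28 x 28 x 4 mm, that closes the aluminium outer tube; on the post's axis, 45 mm above the button at the start, moving down with the tube. The tube is square, 26 mm wide, faces parallel to the stand's x and y, from the cap to 120 mm below it. A 16 mm wide bracket leads from its -x face to the tablet, 72 to 86 mm below the cap; the other sides are free.
- till_next_hole (a point): Centre of the next hole, on the +y face of the outer tube, 25 mm above the button at the start and moving down with the tube. The holes, 12 mm across, form a vertical row 25 mm apart; this is the topmost. The button has to end up sticking out of it.
- till_button_dome (a point): Outermost point of the snap button, a steel dome 10 mm across that stands 6 mm out of a hole in the outer tube's +y face: 19 mm from the post's axis, 140 mm above the counter. The button belongs to the inner post, so it stays at this height while the tube moves. It is pressed level, along the stand's -y.
- till_button (a joint): How far the button is pressed in, m: 0 fully out (it locks the tube), 0.006 flush with the tube's face, 0.008 behind its wall. Spring 4 N at first, 7 N flush. Held flush, e.g. by squeezing the tube across the stand's y with one finger over the button, it slips behind the hole's edge once the tube has moved some 7 mm down, and stays in until the next hole comes.
- till_tube (a joint): How far the outer tube has been pushed down from its starting hole, m: 0 at the start, 0.025 at the next hole, end stop at 0.026. Friction holds tube and tablet wherever they are left. 10 to 17 N downwards start it while the button is squeezed flush; 3 to 5 N move it once the button is behind the wall.
- tablet: The till's tablet, 200 x 130 x 12 mm, black, leaning 35 degrees from level, fixed to the outer tube. Origin: centre of its screen; x points up its slope towards the post, y along its long side, z out of the screen. Its upper edge is 42 mm in front of the post's axis and 25 mm below the cap; its lower edge is about 150 mm in front of the post.
- tea_tin: Loose white tea tin with a paper band, 66 mm across, 92 mm tall, near the till on its +y side, to be left alone. Origin: centre of its underside.
- cup: Loose white handleless tea cup, 72 mm across, 75 mm tall, near the till on its -y side, to be left alone. Origin: centre of its underside.
- whisk: Loose bamboo tea whisk standing on its tines, 58 mm across, 106 mm tall, to be left alone. Origin: centre of its underside.
- teapot: Loose brown clay teapot with a side handle, 110 mm across the body, 88 mm tall, to be left alone. Origin: centre of its underside.
- tea_bowl: Loose blue tea bowl, 120 mm across, 75 mm tall, to be left alone. Origin: centre of its underside.
- steel_tin: Loose plain steel tea tin, 76 mm across, 105 mm tall, to be left alone. Origin: centre of its underside.
- scoop: Loose wooden tea scoop lying flat, 175 mm long, 36 mm wide, to be left alone. Origin: on the counter under its shaft, 90 mm from its front end.

How it is judged:
By the outcome, as a careful person would: the job done as asked, in the order asked, and still so for the second after the job is handed in, with the robot touching nothing.
It also fails if it takes over 35 s, if anything falls off the work surface, if the arm or the gripper's body presses on something with over 40 N, if the wrist force passes 120 N, or if a joint passes its speed limit or range.

## Robot

A 6-joint arm with a two-finger parallel gripper is mounted at the origin on the work surface. World frame = base frame: x ahead of the robot, y to its left, z up, the work surface at z = 0. Lengths are in m, angles in rad, forces in N, time in s.
With the tool pointing down it reaches from about 0.425 to 1.125 m from the base axis. Payload 14.9 kg.
Tool frame: the origin (TCP) lies at the very end of the fingers, on their centre line; the grasp point (between the pads) lies 19 mm behind it; z points along the fingers, y is the line along which they close (so a half turn about z gives the same grasp; the last joint's range is limited). The gripper opens to 91 mm and grips with 3 to 60 N. Pads are 32 mm wide; open, the fingers measure 118 mm over their backs; the gripper's body (76 mm by 178 mm) begins 60 mm behind the grasp point.
Start: joints at [1.131, 0.379, 1.734, -0, 1.028, -0.033], TCP at [0.277, 0.643, 0.214] pointing down, gripper open.
Joint ranges: [-2.77, 2.77], [-0.74, 2.19], [0, 2.66], [-1.06, 4.2], [0.31, 2.87], [-3.08, 3.08]. Speed limits (rad/s): [1.89, 1.89, 2.39, 3.14, 3.14, 3.14].

## Interface

Orientations are given as a unit quaternion [w, x, y, z].
In Python, from bench import env gives the robot as it stands. The module is installed in compiled form; this text tells all that it offers.
- The arm moves only by the shell command python3 -m jog 'ROWS' [FORCE]. ROWS is JSON, one flat list of numbers, 7 for each row, row after row: the shift along the tool's x, y, z in m, then the turn, a rotation vector about the tool's x, y, z in rad, then the closure, from 0 (fully open) to 1 (shut). In form: [dx, dy, dz, wx, wy, wz, jaw, dx, dy, dz, wx, wy, wz, jaw, ...]. A call has 1 to 5 rows; each row is the pose to reach, as a shift and turn from the pose commanded when the call began, along the tool's axes at that moment; what a row does not reach only later rows make up. A row lasts 1/12 s, in which the tool goes at most 41.7 mm and 7.16 degrees, less where a joint would pass 70% of its speed; a pose out of reach is approached as far as the arm can. A call with a gripper value outside its range is refused whole. The fingers move at their own pace and stop on an object; FORCE is the grip in N (left out, the last holds). Time passes only in rows, so rows that repeat a pose let the fingers close. It gives the time, the measured TCP pose, the force, the opening and the grip force at its end, in the units of the state.
- env.get_obs(): the state, without advancing time (a new reading comes with each control period).
- env.grab_frame(name): name is "side" or "top"; returns a dict with "frame" (400x640x3 uint8, red, green, blue), "z_map" (400x640 float32, m along the optical axis (not along the pixel's ray), 0 where there is no reading), "fx", "fy", "cx", "cy" (pixels), "extrinsics" (4x4, takes a point from camera to world coordinates). Camera axes: x right, y up, looking along -z (the intrinsics and any distortion apply to the point x, -y, -z); pixel columns grow to the right and rows downward; lengths in m; the calibration is good to about 2 mm. A picture is of the moment at which its call begins.
- env.close_job(): hands the job in; it is judged then, once.
The state is a dict: "clock": time; "joint_positions": joint angles; "joint_velocities": joint speeds; "joint_torque": joint torques, N m; "tcp_pos": TCP position; "ee_rot": TCP orientation; "force": force on the tool from outside, world axes, zero at the start; "ft_torque": the same for the moment, N m; "grip_width": finger opening in m; "grip_force": force on a finger pad.
Only numpy, scipy, OpenCV 4.12 (cv2) and the standard library are available. Lean on these libraries where they do the work, as an engineer would, in place of code of your own. Each camera call takes 0.05 s, during which the arm holds its last target. There are 200 camera calls.

## Working session

There is one attempt and no reset: what is moved stays moved. The work goes in short steps, Python scripts to look and compute and a shell command to move; the robot and the scene stay as the last step left them, time stands still between calls to the robot, and variables do not carry over. Pictures are saved under pics/ and viewed, at most 10 in all, crops included, and the job is handed in when it is done.

```bash
mkdir -p pics; cat > h.py <<'E'
import numpy as np,cv2
from bench import env
def shot(n,tag):
    f=env.grab_frame(n);cv2.imwrite(f"pics/{tag}.png",f["frame"][:,:,::-1])
    np.savez(f"{tag}.npz",**f);return f
def cloud(f):
    z=f["z_map"];v,u=np.mgrid[:z.shape[0],:z.shape[1]]
    P=np.stack([(u-f["cx"])/f["fx"]*z,-(v-f["cy"])/f["fy"]*z,-z],-1)
    T=f["extrinsics"];W=P@T[:3,:3].T+T[:3,3];W[z==0]=np.nan;return W
E
python3 - <<'E'
from h import *
for n in("side","top"):
    f=shot(n,n+"0");print(n,f["extrinsics"].round(3).tolist(),f["fx"])
o=env.get_obs();print({k:np.round(v,4) for k,v in o.items()})
E
```

```text
side [[0.849, 0.287, -0.443, -0.011], [-0.528, 0.468, -0.709, -0.819], [0.004, 0.836, 0.549, 0.766], [0.0, 0.0, 0.0, 1.0]] 391.65970855791767
top [[0.03, 0.99, -0.139, 0.305], [-1.0, 0.028, -0.014, 0.002], [-0.01, 0.14, 0.99, 1.504], [0.0, 0.0, 0.0, 1.0]] 389.297851749402
{'clock': np.float64(0.1), 'joint_positions': array([ 1.1307e+00,  3.7940e-01,  1.7347e+00, -1.0000e-04,  1.0285e+00,
       -3.3300e-02]), 'joint_velocities': array([ 0.0014, -0.0001, -0.0008,  0.0009,  0.0005,  0.0009]), 'joint_torque': array([ 3.00000e-04, -7.65039e+01, -4.35296e+01,  6.52000e-02,
        3.98000e-02,  0.00000e+00]), 'tcp_pos': array([0.2768, 0.6426, 0.2134]), 'ee_rot': array([-1.000e-04,  2.020e-01,  9.794e-01, -5.000e-04]), 'force': array([-1.0228, -0.1653, -0.686 ]), 'ft_torque': array([ 0.0429, -0.0371, -0.025 ]), 'grip_force': np.float64(0.0), 'grip_width': np.float64(0.0914)}
```

View pics/side0.png

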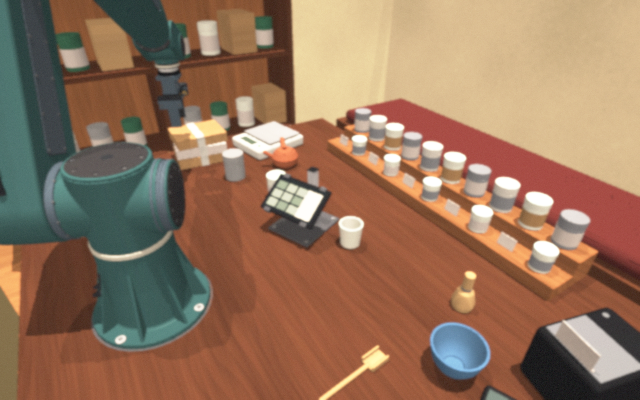

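View pics/top0.png

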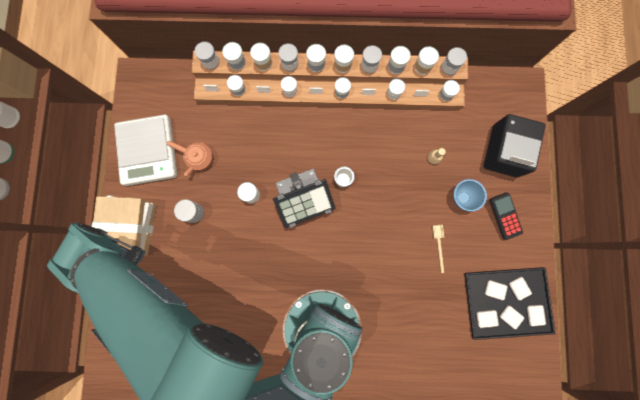

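The side view shows the tablet at (297,200), the post top at (313,175), the tin at (276,180) and the cup at (350,232). In the top view the tablet is at (303,203), the post at about (296,181), the tin at (248,193) and the cup at (344,177).

```bash
python3 - <<'E'
from h import *
for n,(u0,u1,v0,v1) in dict(top=(235,360,160,230),side=(255,370,160,250)).items():
    f=dict(np.load(n+"0.npz"));W=cloud(f)
    im=cv2.resize(f["frame"][v0:v1,u0:u1,::-1],None,fx=6,fy=6,interpolation=2)
    cv2.imwrite(f"pics/{n}c.png",im)
    S=W[v0:v1,u0:u1].reshape(-1,3);S=S[~np.isnan(S[:,0])]
    # tablet plane pts
    cap=S[(S[:,2]>.178)&(S[:,2]<.2)]
    print(n,len(cap),cap.mean(0) if len(cap) else 0, cap.min(0),cap.max(0))
    col=f["frame"][v0:v1,u0:u1].reshape(-1,3)
    for z0,z1 in((.088,.096),(.07,.08)):
        c=S[(S[:,2]>z0)&(S[:,2]<z1)];k,l,cen=cv2.kmeans(c[:,:2].astype(np.float32),3,None,(3,50,.001),5,2);print(z0,cen.round(3).tolist(),np.bincount(l.ravel()))
    t=S[(S[:,2]>.09)&(S[:,2]<.175)&(np.abs(S[:,1]-.06)<.13)]
    np.save(n+"_t.npy",S)
E
```

```text
top 66 [0.53974649 0.11250962 0.18470861] [0.52465238 0.09747205 0.17931204] [0.55575521 0.12936209 0.19137201]
0.088 [[0.3930000066757202, 0.1080000028014183], [0.4950000047683716, 0.2919999957084656], [0.43299999833106995, 0.008999999612569809]] [ 83 214  74]
0.07 [[0.550000011920929, -0.07699999958276749], [0.48399999737739563, 0.257999986410141], [0.5820000171661377, -0.04899999871850014]] [35 10 37]
side 48 [0.53941166 0.10556764 0.18254123] [0.5260595  0.09066723 0.17819657] [0.55630941 0.12398749 0.18544593]
0.088 [[0.4359999895095825, 0.004000000189989805], [0.49300000071525574, 0.2919999957084656], [0.3970000147819519, 0.09700000286102295]] [134 105 127]
0.07 [[0.41100001335144043, 0.04399999976158142], [0.5659999847412109, -0.0689999982714653], [0.46799999475479126, 0.2770000100135803]] [26 98 15]
```

```bash
python3 - <<'E'
import cv2,numpy as np
a=cv2.imread("pics/topc.png");b=cv2.imread("pics/sidec.png")
b=cv2.resize(b,None,fx=.55,fy=.55);a=cv2.resize(a,None,fx=.6,fy=.6)
w=max(a.shape[1],b.shape[1]);p=lambda i:cv2.copyMakeBorder(i,0,0,0,w-i.shape[1],0)
cv2.imwrite("pics/both.png",np.vstack([p(a),p(b)]))
print(a.shape,b.shape)
E
```

```text
(252, 450, 3) (297, 380, 3)
```

View pics/both.png

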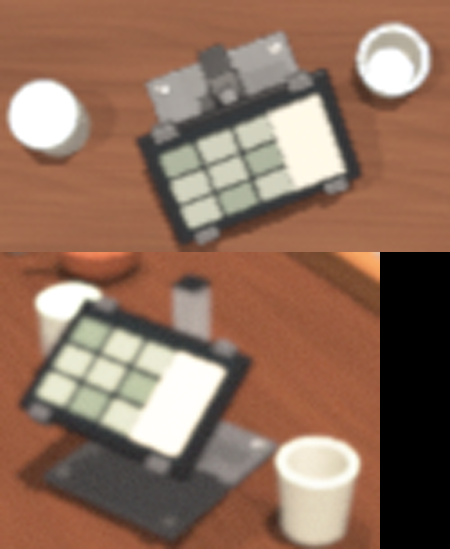

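```bash
python3 - <<'E'
from h import *
for n in("top","side"):
    S=np.load(n+"_t.npy");m=(S[:,2]>.09)&(S[:,2]<.158)&(np.hypot(S[:,0]-.45,S[:,1]-.08)<.14)
    t=S[m]
    for _ in range(5):
        c=t.mean(0);nv=np.linalg.svd(t-c)[2][2];nv*=np.sign(nv[2])
        t=S[(abs((S-c)@nv)<.006)&(S[:,2]>.06)&(np.hypot(S[:,0]-.44,S[:,1]-.08)<.15)]
    yaw=np.arctan2(-nv[1],-nv[0])
    ex=np.array([np.cos(yaw+0),np.sin(yaw)]);
    # in-plane rect
    y3=np.cross(nv,[0,0,1]);y3/=np.linalg.norm(y3);x3=np.cross(y3,nv)
    r=cv2.minAreaRect(np.c_[(t-c)@x3,(t-c)@y3].astype(np.float32))
    C=c+x3*r[0][0]+y3*r[0][1]
    print(n,len(t),"tilt",np.degrees(np.arccos(nv[2])),"nyaw",np.degrees(yaw),"x3",x3,"rect",r,"centre",C,"post",C[:2]+.098*x3[:2]/np.linalg.norm(x3[:2]), 'yawx3',np.degrees(np.arctan2(x3[1],x3[0])))
    b=S[(S[:,2]>.004)&(S[:,2]<.014)]
E
```

```text
top 1821 tilt 34.46063709459118 nyaw 22.70152531135007 x3 [0.76063813 0.31820562 0.56583992] rect ((0.02228967845439911, -2.954155206680298e-05), (0.19914090633392334, 0.19322872161865234), 89.46245574951172) centre [0.47399593 0.08538854 0.13955808] post [0.56440366 0.12320974] yawx3 22.70152531135007
side 2350 tilt 34.81813522313135 nyaw 22.646357044631536 x3 [0.75767102 0.31610749 0.57097345] rect ((0.023412100970745087, 0.0065315961837768555), (0.20219026505947113, 0.1835961490869522), 89.82768249511719) centre [0.47111284 0.07894151 0.13484963] post [0.56155694 0.11667564] yawx3 22.646357044631536
```

```bash
cat > rem.py <<'E'
import sys,numpy as np
from scipy.spatial.transform import Rotation as R
from bench import env
o=env.get_obs();t=np.array(eval(sys.argv[1]));a=np.radians(float(sys.argv[2]) if len(sys.argv)>2 else 112.7)
y=np.array([np.cos(a),np.sin(a),0]);z=np.array([0,0,-1.]);x=np.cross(y,z)
Q=R.from_quat(np.roll(o["ee_rot"],-1));G=R.from_matrix(np.c_[x,y,z])
print("shift",Q.inv().apply(t-o["tcp_pos"]).round(4),"turn",(Q.inv()*G).as_rotvec().round(3),"t",o["clock"],"q",o["joint_positions"].round(2),"F",o["force"].round(1))
E
python3 -m jog '[-0.452,-0.385,-0.047,0,0,-0.803,0,-0.452,-0.385,-0.047,0,0,-0.803,0,-0.452,-0.385,-0.047,0,0,-0.803,0,-0.452,-0.385,-0.047,0,0,-0.803,0,-0.452,-0.385,-0.047,0,0,-0.803,0]'
python3 rem.py '[.5395,.1097,.26]'
```

```text
clock: 0.52
tcp_pos: [0.3686, 0.456, 0.2301]
ee_rot: [-0.0, -0.11, 0.994, -0.0]
force: [0.7, 0.9, -0.1]
grip_width: 0.0911
grip_force: 0.0
shift [-0.0911 -0.3753 -0.0298] turn [-0.    -0.    -0.176] t 0.5167 q [ 0.85  0.18  1.96 -0.    1.   -0.94] F [ 0.7  0.9 -0.1]
```

```bash

python3 -m jog '[-0.09,-0.37,-0.03,0,0,-0.17,0,-0.09,-0.37,-0.03,0,0,-0.17,0,-0.09,-0.37,-0.03,0,0,-0.17,0,-0.09,-0.37,-0.03,0,0,-0.17,0,-0.09,-0.37,-0.03,0,0,-0.17,0]' | head -2
python3 rem.py '[.5395,.1097,.26]'
```

```text
clock: 0.93
tcp_pos: [0.4586, 0.2709, 0.2466]
shift [-0.0146 -0.1798 -0.0134] turn [-0.    -0.    -0.012] t 0.9333 q [ 0.49  0.07  2.05  0.    1.02 -1.47] F [ 1.9 -0.1 -0.4]
```

```bash

python3 -m jog '[-0.014,-0.18,-0.013,0,0,-0.01,0,-0.014,-0.18,-0.013,0,0,-0.01,0,-0.014,-0.18,-0.013,0,0,-0.01,0,-0.014,-0.18,-0.013,0,0,-0.01,0,-0.014,-0.18,-0.013,0,0,-0.01,0]' | head -2
python3 rem.py '[.5395,.1097,.26]'
python3 - <<'E'
from h import *
a=shot("top","t1");b=shot("side","s1")
A=cv2.resize(a["frame"][130:240,230:370,::-1],None,fx=4,fy=4,interpolation=2)
B=cv2.resize(b["frame"][100:260,240:380,::-1],None,fx=3.5,fy=3.5,interpolation=2)
cv2.imwrite("pics/s1c.png",B)
E
```

```text
clock: 1.35
tcp_pos: [0.5403, 0.1074, 0.2599]
shift [-0.0001  0.0024 -0.0001] turn [-0.001  0.001 -0.005] t 1.35 q [ 0.15  0.09  2.01 -0.    1.05 -1.81] F [-0.1  1.6 -0.3]
```

View pics/s1c.png

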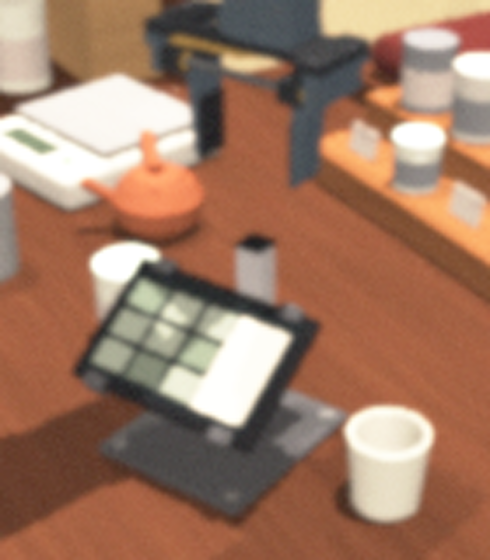

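The side crop shows the two fingers, tips at (207,152) and (303,183), straddling the cap at (256,242), so they're aligned with the post. I'll descend now.

```bash

python3 -m jog '[0,0.001,0.035,0,0,-0.005,0,0,0.001,0.07,0,0,-0.005,0,0,0.001,0.1,0,0,-0.005,0,0,0.001,0.125,0,0,-0.005,0,0,0.001,0.14,0,0,-0.005,0]'
python3 -m jog '[0,0,0,0,0,0,0,0,0,0,0,0,0,0]'|head -2
python3 rem.py '[.5395,.1097,.12]'
python3 - <<'E'
from h import *
b=shot("side","s2");a=shot("top","t2")
B=cv2.resize(b["frame"][130:240,250:350,::-1],None,fx=5,fy=5,interpolation=2)
cv2.imwrite("pics/s2c.png",B)
T=b["extrinsics"]
for p in env.get_obs()["tcp_pos"],(.5395,.1097,.185):
    c=T[:3,:3].T@(np.array(p)-T[:3,3]);print((b["cx"]-b["fx"]*c[0]/c[2]-250)*5,(b["cy"]+b["fy"]*c[1]/c[2]-130)*5)
E
```

```text
clock: 1.87
tcp_pos: [0.5362, 0.1129, 0.1165]
ee_rot: [-0.002, -0.198, 0.98, 0.0]
force: [-1.0, -0.3, 0.1]
grip_width: 0.0909
grip_force: 0.0
clock: 2.03
tcp_pos: [0.5376, 0.1128, 0.1191]
shift [-0.0006 -0.0036 -0.0009] turn [ 0.    -0.002  0.003] t 2.0333 q [ 0.16  0.28  2.08  0.    0.78 -1.81] F [-0.7  0.4  0.5]
308.1882700532273 277.4558877217541
310.74995101123307 190.51162189936036
```

View pics/s2c.png

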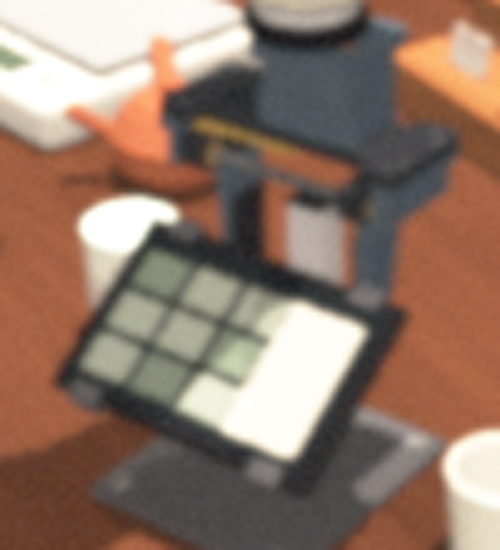

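The view shows the tube at columns 290–340 between the fingers, with inner edges near 262 and 358. The post sits slightly to the right (-y), so I'll shift about 5 mm and then close.

```bash

python3 -m jog '[0,-0.005,0,0,0,0,0,0,-0.005,0,0,0,0,0,0,-0.005,0,0,0,0,0.4,0,-0.005,0,0,0,0,0.6,0,-0.005,0,0,0,0,0.6]' 15
python3 -m jog '[0,0,0,0,0,0,0.8,0,0,0,0,0,0,0.8,0,0,0,0,0,0,1,0,0,0,0,0,0,1,0,0,0,0,0,0,1]' 15
python3 rem.py '[.5395,.1097,.12]'
```

```text
clock: 2.55
tcp_pos: [0.5404, 0.1075, 0.1198]
ee_rot: [0.0, -0.198, 0.98, -0.0]
force: [0.4, -0.3, 0.1]
grip_width: 0.0737
grip_force: 0.0
clock: 2.97
tcp_pos: [0.5402, 0.1075, 0.1195]
ee_rot: [-0.0, -0.198, 0.98, 0.0]
force: [-0.3, 1.4, 0.2]
grip_width: 0.0407
grip_force: 1.0
shift [-0.0002  0.0023 -0.0005] turn [ 0.    -0.     0.003] t 2.9667 q [ 0.15  0.29  2.08  0.    0.78 -1.82] F [-0.3  1.4  0.2]
```

```bash

python3 -m jog '[0,0,0,0,0,0,1,0,0,0,0,0,0,1,0,0,0,0,0,0,1,0,0,0,0,0,0,1,0,0,0,0,0,0,1]' 30
python3 -m jog '[0,0,0,0,0,0,1,0,0,0,0,0,0,1,0,0,0,0,0,0,1]' 30
```

```text
clock: 3.38
tcp_pos: [0.5395, 0.1089, 0.1193]
ee_rot: [-0.0, -0.198, 0.98, 0.001]
force: [-5.5, 19.1, 1.6]
grip_width: 0.0256
grip_force: 30.0
clock: 3.63
tcp_pos: [0.5395, 0.109, 0.1194]
ee_rot: [-0.0, -0.198, 0.98, 0.001]
force: [-6.3, 18.2, 1.7]
grip_width: 0.0259
grip_force: 30.0
```

The grip reads 26 mm, so the button is flush. I'll take out the sideways offset and start pushing down.

```bash

python3 -m jog '[0,0.0016,0,0,0,0,1,0,0.0016,0.001,0,0,0,1,0,0.0016,0.003,0,0,0,1,0,0.0016,0.005,0,0,0,1,0,0.0016,0.006,0,0,0,1]' 35
python3 -m jog '[0,0,0.001,0,0,0,1,0,0,0.003,0,0,0,1,0,0,0.005,0,0,0,1,0,0,0.006,0,0,0,1,0,0,0.006,0,0,0,1]'
```

```text
clock: 4.05
tcp_pos: [0.5395, 0.1091, 0.1137]
ee_rot: [-0.0, -0.198, 0.98, 0.0]
force: [-3.0, 2.1, 6.9]
grip_width: 0.0257
grip_force: 35.0
clock: 4.47
tcp_pos: [0.5395, 0.109, 0.1074]
ee_rot: [-0.0, -0.198, 0.98, 0.0]
force: [-2.2, 3.1, -0.7]
grip_width: 0.0258
grip_force: 35.0
```

```bash
cat > tab.py <<'E'
from h import *
import sys
g=dict(np.load("side0.npz"));W0=cloud(g);v,u=np.nonzero((abs(W0[:,:,2]-.12)<.02)&(np.hypot(W0[:,:,0]-.44,W0[:,:,1]-.08)<.06))
f=shot("side",sys.argv[1]);W=cloud(f)
def pl(W):
    P=W[v,u];P=P[~np.isnan(P[:,0])];A=np.c_[P[:,:2]-[.44,.08],np.ones(len(P))];return np.median(P[:,2]-A[:,:2]@[.637,.266])
o=env.get_obs();print("drop of tablet mm",1e3*(pl(W0)-pl(W)),o["tcp_pos"],o["force"],o["clock"])
cv2.imwrite(f"pics/{sys.argv[1]}c.png",cv2.resize(f["frame"][130:240,250:350,::-1],None,fx=5,fy=5,interpolation=2))
E
python3 tab.py s3
```

```text
drop of tablet mm 12.30940440356082 [0.53948716 0.10905418 0.10738927] [-1.67744251  3.18652014 -0.52260868] 4.5167
```

```bash

python3 -m jog '[0,0,0.002,0,0,0,1,0,0,0.005,0,0,0,1,0,0,0.008,0,0,0,1,0,0,0.009,0,0,0,1,0,0,0.01,0,0,0,1]'
python3 -m jog '[0,0,0.001,0,0,0,1,0,0,0.002,0,0,0,1,0,0,0.003,0,0,0,1,0,0,0.003,0,0,0,1,0,0,0.003,0,0,0,1]'
python3 tab.py s4
```

```text
clock: 4.93
tcp_pos: [0.5395, 0.109, 0.0975]
ee_rot: [-0.0, -0.198, 0.98, 0.0]
force: [-4.3, 3.1, 5.8]
grip_width: 0.026
grip_force: 35.0
clock: 5.35
tcp_pos: [0.5395, 0.109, 0.0945]
ee_rot: [-0.0, -0.198, 0.98, 0.0]
force: [-3.1, 3.4, 3.3]
grip_width: 0.0262
grip_force: 35.0
drop of tablet mm 25.014277033804294 [0.53948821 0.10902388 0.09447818] [-3.63659898  3.6489267   3.69254018] 5.4
```

View pics/s4c.png

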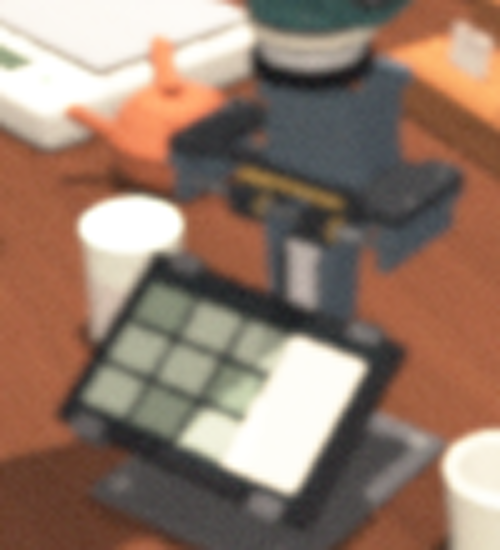

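The tablet has dropped 25.0 mm. Before releasing, I'll tug it up by 2 mm to check that the button has locked.

```bash

python3 -m jog '[0,0,-0.001,0,0,0,1,0,0,-0.002,0,0,0,1,0,0,-0.002,0,0,0,1,0,0,-0.002,0,0,0,1]'
python3 -m jog '[0,0,0.001,0,0,0,1,0,0,0.002,0,0,0,1,0,0,0.002,0,0,0,1,0,0,0.002,0,0,0,1]'
```

```text
clock: 5.73
tcp_pos: [0.5395, 0.109, 0.0957]
ee_rot: [-0.0, -0.198, 0.98, 0.0]
force: [3.0, 5.2, -12.7]
grip_width: 0.0259
grip_force: 35.0
clock: 6.07
tcp_pos: [0.5395, 0.109, 0.0945]
ee_rot: [-0.0, -0.198, 0.98, 0.0]
force: [-3.3, 3.8, 1.2]
grip_width: 0.026
grip_force: 35.0
```

It locked: the tube moved only 1.2 mm and resisted with 12.7 N. I'll release it and retreat straight up.

```bash

python3 -m jog '[0,0,0,0,0,0,0.8,0,0,0,0,0,0,0.5,0,0,0,0,0,0,0,0,0,0,0,0,0,0,0,0,0,0,0,0,0]'|grep grip
python3 -m jog '[0,0,0,0,0,0,0,0,0,0,0,0,0,0,0,0,0,0,0,0,0,0,0,0,0,0,0,0,0,0,0,0,0,0,0]'|grep grip
python3 -m jog '[0,0,-0.02,0,0,0,0,0,0,-0.05,0,0,0,0,0,0,-0.09,0,0,0,0,0,0,-0.13,0,0,0,0,0,0,-0.17,0,0,0,0]'
python3 -m jog '[0,0,-0.01,0,0,0,0,0,0,-0.02,0,0,0,0,0,0,-0.02,0,0,0,0,0,0,-0.02,0,0,0,0]'
python3 tab.py s5
python3 - <<'E'
from h import *
f=dict(np.load("s5.npz"))
cv2.imwrite("pics/s5f.png",cv2.resize(f["frame"][100:300,230:480,::-1],None,fx=3,fy=3,interpolation=2))
E
```

```text
grip_width: 0.0496
grip_force: 0.0
grip_width: 0.0833
grip_force: 0.0
clock: 7.32
tcp_pos: [0.5392, 0.1089, 0.2663]
ee_rot: [-0.0, -0.198, 0.98, -0.0]
force: [0.1, -0.3, -0.4]
grip_width: 0.0911
grip_force: 0.0
clock: 7.65
tcp_pos: [0.5392, 0.1089, 0.2834]
ee_rot: [-0.001, -0.198, 0.98, 0.0]
force: [0.7, -0.4, -0.4]
grip_width: 0.0913
grip_force: 0.0
drop of tablet mm 25.07458312127829 [0.53887818 0.10887209 0.28277006] [-0.01480707 -0.33386472  0.17917466] 7.7
```

View pics/s5f.png

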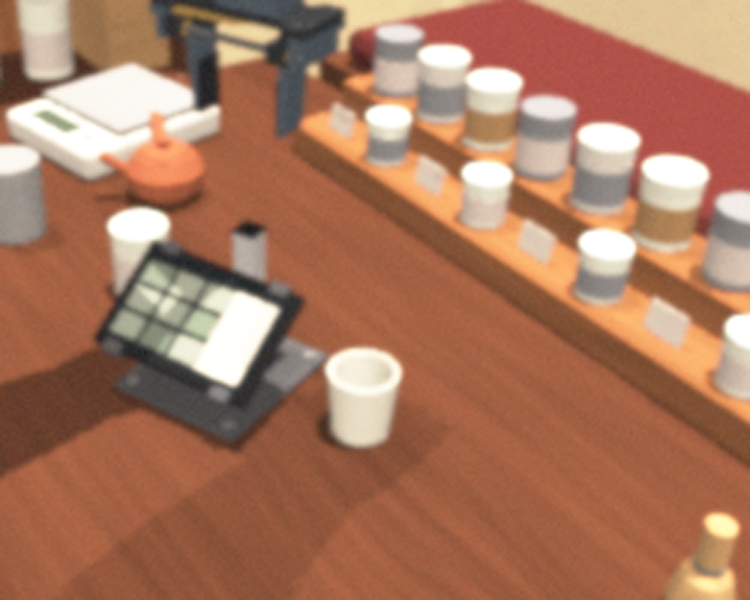

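The picture shows the tablet lowered at (205,320), the cap at (249,230), the tin and cup unmoved, and the gripper clear above. I'm handing in the job.

```bash
python3 -c "
from bench import env
print(env.close_job())"
```

```text
the job is handed in; nothing more can be done
None
```

The tablet is one hole lower (25 mm measured); an upward tug before I let go showed the button had locked, and the tin and cup look unmoved in the last picture. The job is handed in.

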